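# Close the board test fixture and latch its contact lever

## Robot

A 7-joint arm with a two-finger parallel gripper is mounted at the origin on the work surface. World frame = base frame: x ahead of the robot, y to its left, z up, the work surface at z = 0. Lengths are in m, angles in degrees, forces in N, time in s.
With the tool pointing down it reaches from about 0.35 to 0.9 m from the base axis. Payload 19.9 kg.
Tool frame: the origin (TCP) lies midway between the tips of the shut fingers; the grasp point (between the pads) lies behind it (r.grip_depth is the z of the grasp point in the tool frame, in m); z points along the fingers, y is the line along which they close (so a half turn about z gives the same grasp; the last joint's range is limited). The gripper opens to 94 mm and grips with 3 to 60 N. Pads are 16 mm wide; open, the fingers measure 119 mm over their backs; the gripper's body (75 mm by 177 mm) begins 78 mm behind the grasp point.
Start: joints at [64.716, 23.915, -0.59, 92.452, 0.269, 63.638, -3.037], TCP at [0.243, -0.576, 0.205] pointing down, gripper open.
Joint ranges: [-161.28, 161.28], [-22.2, 115.67], [-73.04, 71.86], [3.21, 147.25], [-68.34, 248.33], [10.77, 114.83], [-161.83, 161.83]. Speed limits (degrees/s): [108.29, 108.29, 136.94, 136.94, 172.46, 172.46, 172.46].

## Interface

Orientations are given as a 3x3 rotation matrix whose columns are the frame's x, y, z axes.
In Python, from plant import r gives the robot as it stands.
- The arm moves only by the tool play_rows, never from a script. Its argument "series" is one flat list of numbers, 7 for each row, row after row: the shift along the world's x, y, z in units of 25 cm (1.0 is 25 cm), then the turn, a rotation vector about the world's x, y, z in units of 1.5 rad (1.0 is 1.5 rad), then the opening, from 0 (shut) to 1 (fully open). In form: [x, y, z, rx, ry, rz, jaw, x, y, z, rx, ry, rz, jaw, ...]. A call has 1 to 8 rows; each row shifts and turns the commanded pose from where the row before left it; what a row does not reach is not made up. A row lasts 1/12 s, in which the tool goes at most 41.7 mm and 7.16 degrees, less where a joint would pass 70% of its speed; a pose out of reach is approached as far as the arm can. A call with a number of a shift or a turn outside -1 to 1 is refused whole. A call with a gripper value outside its range is refused whole. The fingers move at their own pace and stop on an object; the grip force is fixed at half the most. Time passes only in rows, so rows that do not move let the fingers close. It gives the time, the measured TCP pose, the force, the opening and the grip force at its end, in the units of the state.
- r.state(): the state, without advancing time (a new reading comes with each control period).
- r.snapshot(name): name is "scene" or "top" or "wrist"; returns the picture (480x640x3 uint8, blue, green, red); there is no depth.
- r.get_calibration(name): a dict with "vertical_fov" (degrees; the focal length in pixels is half the picture's height over the tangent of half this angle, whatever the lens; pixels are square), "cx", "cy" (the principal point, pixels), "k1" (the pictures are not rectified: a ray, as slopes to the right and down, at radius r is drawn at 1 + k1 r^2 times it, then the intrinsics apply), "T" (4x4, takes a point from camera to world coordinates). Camera axes: x right, y down, z forward; pixel columns grow to the right and rows downward; lengths in m; the calibration is good to about 2 mm. A picture is of the moment at which its call begins: read the wrist's pose just before it. get_calibration takes no time and is no camera call; for the wrist camera it gives the pose at the moment of the call.
- r.finish_job(): hands the job in; it is judged then, once.
The state is a dict: "t": time; "joint_pos": joint angles; "qd": joint speeds; "effort": joint torques, N m; "eef_pos": TCP position; "ee_rot": TCP orientation; "ft_force": force on the tool from outside, world axes, zero at the start; "ft_torque": the same for the moment, N m; "gripper_width": finger opening in m; "finger_force": force on a finger pad.
Only numpy, scipy, OpenCV 4.12 (cv2) and the standard library are available. Lean on these libraries where they do the work, as an engineer would, in place of code of your own. Each camera call takes 0.05 s, during which the arm holds its last target. There are 200 camera calls.

## Task

Get the circuit board in the test fixture ready for testing: first lower the fixture's hinged lid gently until it lies fully closed, then press the sprung lever beside it down until its catch holds it down by itself. Press the lever without forcing it hard against its stop, do not slam the lid, and leave the other things on the bench where they are.

Things in the scene. Friction and masses are not known exactly. Their poses are not given: they have to be found in the camera images.
- fixture: Board test fixture, fixed to the bench: an aluminium and black block 170 (x) x 210 (y) x 69 mm high with a green circuit board in its nest. Origin: centre of its underside; its front (-x) faces the robot, z up.
- lid (a joint): Angle of the fixture's lid (rad): 0 fully closed and level, 1.5 almost upright. A stiff friction hinge along the fixture's far (+x) top edge, 70 mm above the bench: the lid stays at whatever angle it is left; about 4 to 6 N at its free edge moves it.
- lid_hinge (a point): Middle of the lid's hinge line, on the lid's underside, 85 mm behind the fixture's centre; the axes turn with the lid: y along the hinge, -x runs from the hinge to the free edge, z out of the lid's outer (upper) face.
- lid_edge (a point): Point on the lid's outer face, on its grey frame bar, midway along the free edge and 155 mm from the hinge line (the lid is a grey frame with a clear window, 166 long x 210 wide x 12 mm thick, with a black finger tab 60 wide sticking out 20 mm more beyond the free edge). Axes as for lid_hinge.
- lever_unit: Fixed lever unit, parallel to the fixture and 155 mm to the left or to the right of its centre (the place varies): dark foot plate 200 (x) x 70 (y) x 12 mm, two aluminium cheeks near its far end that carry the lever (up to 93 mm high) and, under the lever's middle, a small sprung catch (50 to 72 mm high). Origin: centre of the foot's underside; x from the handle end to the hinge end, z up.
- lever (a joint): Angle (rad) the lever is pressed down: 0 released (handle raised 0.5 above level), 0.5 level. A spring returns it to 0 unless the catch holds it. The push at the pad peaks at 10 to 20 N when the catch is met (0.25 to 0.45), then eases; the catch snaps over at 0.40 to 0.61, different from unit to unit, with a hard stop within 0.06 after it. Pressing again does not undo it.
- lever_hinge (a point): The lever's hinge axis, 75 mm above the bench and 75 mm behind the unit's centre. Axes turn with the lever: y along the hinge, -x from hinge to handle, z out of the lever's top.
- lever_pad (a point): Centre of the top of the lever's black handle pad (50 long x 38 wide x 12 mm thick), 160 mm from the hinge axis. Axes as for lever_hinge.
- io_block: Fixed plain grey terminal block, 190 x 70 x 52 mm, on the fixture's other side; not used. Origin: centre of its underside.
- bottle: Loose white squeeze bottle with a blue cap, 56 mm across, 140 mm tall; bystander. Origin: centre of its underside.
- tray: Loose yellow parts tray, 130 x 100 x 25 mm; bystander. Origin: centre of its underside.
- housing: Loose white plastic device housing, 75 x 136 x 24 mm; bystander. Origin: centre of its underside.
- driver: Loose screwdriver lying on the bench, about 200 mm long; bystander.

How it is judged (in metres and radians):
On the way, in this order (a step that is already met when the one before it is completed fails the run):
1. the lid is fully closed (value of joint lid below 0.05 rad), for 0.2 s.
2. then the lever is pressed down past its catch (value of joint lever above 0.4 rad and value of joint lid below 0.05 rad), for 0.2 s.
At the end, for the whole second after the job is handed in: The lid is closed to within 0.05 rad and the lever stays down by itself (joint above 0.40 rad, at rest), held by its catch (all of step 2 and velocity of joint lever between -0.05 and 0.05 rad/s); the robot touches nothing.
It fails at once if the lid is slammed (it swings shut faster than 3 rad/s) (velocity of joint lid below -3 rad/s).
It fails at once if the lever is forced (the robot presses it with more than 60 N) (contact force between lever_unit and the fingers above 60 N or contact force between lever_unit and the arm above 60 N).
It fails at once if a bystander is moved by more than 20 mm (distance of any of bottle, tray, housing, driver from where it was at the start of the episode above 0.02 m).
It also fails if it takes over 48 s, if anything falls off the work surface, if the arm or the gripper's body presses on something with over 40 N, if the wrist force passes 120 N, or if a joint passes its speed limit or range.

## Working session

There is one attempt and no reset: what is moved stays moved. The work goes in short steps, Python scripts to look and compute and a tool call to move; the robot and the scene stay as the last step left them, time stands still between calls to the robot, and variables do not carry over. Pictures are saved under pics/ and viewed, at most 10 in all, crops included, and the job is handed in when it is done.

Besides the shell and the picture viewer there is one more tool, called as a command line: name --argument value ..., lists and objects as JSON in quotes. play_rows: Moves the arm, as the interface text tells. Its arguments: {"type":"object","properties":{"series":{"type":"array","items":{"type":"number","minimum":-1,"maximum":1}}},"required":["series"]}

```bash
mkdir -p pics; python3 - <<'E'
from plant import r
import cv2
for n in("scene","top"):
    cv2.imwrite(f"pics/{n}0.png",r.snapshot(n)); c=r.get_calibration(n); print(n,c)
s=r.state();print(s["t"],s["eef_pos"],s["ee_rot"],s["gripper_width"],r.grip_depth)
E
```

```text
scene {'vertical_fov': 49.044343745571354, 'cx': 324.6843991584339, 'cy': 241.81830719731133, 'k1': 0.04727482938927371, 'T': array([[-0.88772937,  0.27826179, -0.36675188,  1.06165244],
       [ 0.46024047,  0.55500946, -0.69292367,  0.98502307],
       [ 0.01073659, -0.78392275, -0.62076553,  1.01031867],
       [ 0.        ,  0.        ,  0.        ,  1.        ]])}
top {'vertical_fov': 46.865812801601535, 'cx': 316.2633212702956, 'cy': 249.43214334662918, 'k1': -0.1316076595258867, 'T': array([[ 0.00589062, -0.98206277,  0.18846225,  0.23905143],
       [-0.99983401, -0.0025348 ,  0.01804235, -0.0294167 ],
       [-0.01724101, -0.18853724, -0.98191469,  1.70615709],
       [ 0.        ,  0.        ,  0.        ,  1.        ]])}
0.1 [ 0.24314405 -0.5754128   0.20490535] [[ 9.21136579e-01  3.89239222e-01 -4.80064155e-04]
 [ 3.89239512e-01 -9.21136082e-01  9.59707137e-04]
 [-6.86487556e-05 -1.07088129e-03 -9.99999424e-01]] 0.09423693184928518 -0.0188
```

View pics/scene0.png

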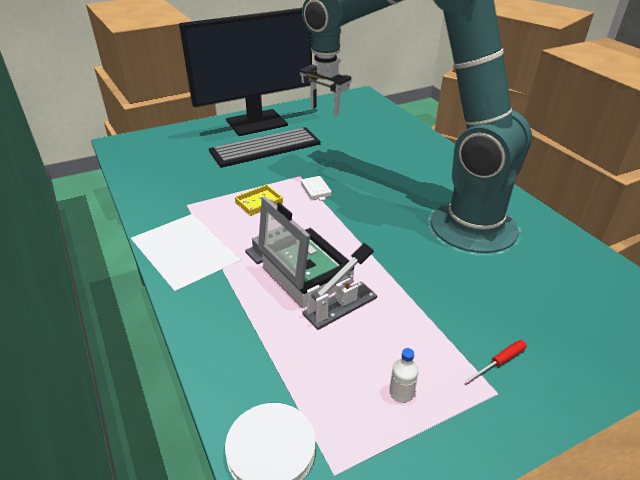

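View pics/top0.png

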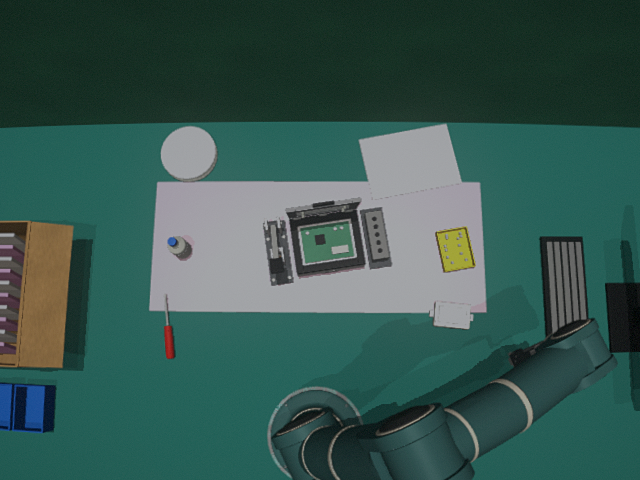

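The top view shows the fixture near (328,245) with its lid upright along its far edge (~row 208). The lever unit is to the left (+y) near (278,252), with its black pad at (277,268). I'll zoom in on both views.

```bash
python3 - <<'E'
import cv2,numpy as np
a=cv2.imread("pics/top0.png")[190:295,250:400]
b=cv2.imread("pics/scene0.png")[185:330,235:390]
a=cv2.resize(a,None,fx=5,fy=5,interpolation=cv2.INTER_CUBIC)
b=cv2.resize(b,None,fx=4,fy=4,interpolation=cv2.INTER_CUBIC)
cv2.imwrite("pics/a.png",a);cv2.imwrite("pics/b.png",b)
E
```

```text
(no output)
```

View pics/a.png

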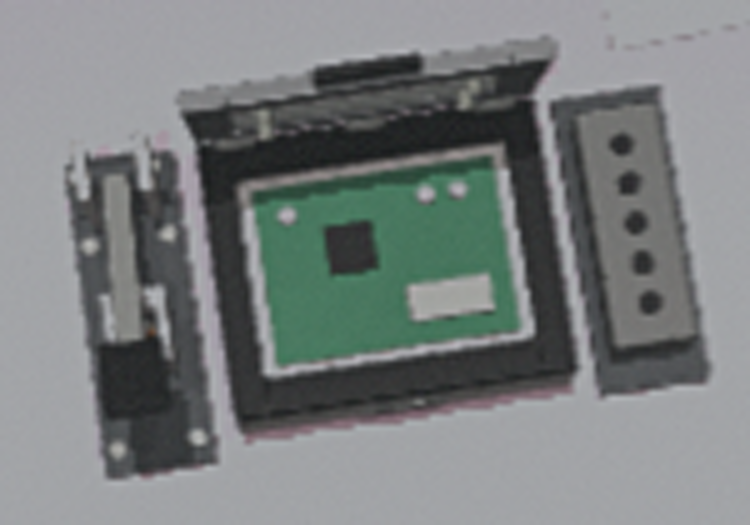

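View pics/b.png

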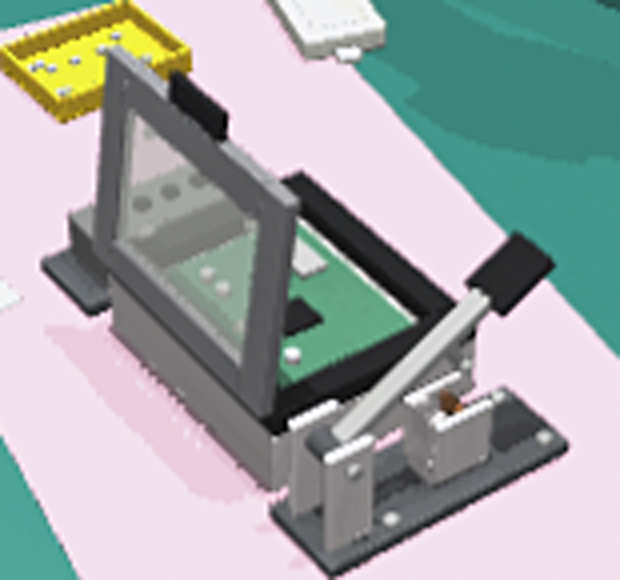

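The crops show:
- **Fixture:** front top edge from (240,418) to (576,374) in the top crop.
- **Lever foot:** front corners at (108,475) and (217,462) in the top crop.
- **Lid:** free-edge ends at (180,97) and (555,40) in the top crop, and (297,205) and (110,50) in the scene crop.
- **Lever pad:** centred at about (137,378) in the top crop and (511,274) in the scene crop.

```bash
cat > h.py <<'E'
import numpy as np,cv2
from plant import r
def ray(n,uv,c=None):
    c=c or r.get_calibration(n); f=240/np.tan(np.radians(c["vertical_fov"]/2))
    d=(np.array(uv,float)-[c["cx"],c["cy"]])/f
    p=d.copy()
    for _ in range(20): p=d/(1+c["k1"]*(p@p))
    return c["T"][:3,3],c["T"][:3,:3]@np.array([*p,1])
def plane(n,uv,z,c=None):
    o,d=ray(n,uv,c); return o+d*(z-o[2])/d[2]
def tri(a,b):
    A=[];B=[]
    for o,d in(a,b):
        d=d/np.linalg.norm(d);M=np.eye(3)-np.outer(d,d);A.append(M);B.append(M@o)
    x=np.linalg.lstsq(np.vstack(A),np.hstack(B),rcond=None)[0]
    return x,[np.linalg.norm(M@(x-o)) for M,(o,d) in zip(A,(a,b))]
T=lambda u,v:(250+u/5,190+v/5)
S=lambda u,v:(235+u/4,185+v/4)
E
python3 - <<'E'
from h import *
np.set_printoptions(precision=4,suppress=True)
P=lambda k,u,v,z:print(k,plane("top",T(u,v),z))
P("fixFL",240,418,.069);P("fixFR",576,374,.069)
P("footFL",108,475,.012);P("footFR",217,462,.012);P("footBL",68,160,.012)
P("padtop",137,378,.15)
for k,t,s in(("lidL",(182,97),(295,203)),("lidR",(555,40),(110,50)),("pad",(137,378),(511,274)),("tab",(368,68),(200,90))):
    print(k,*tri(ray("top",T(*t)),ray("scene",S(*s))))
E
```

```text
fixFL [0.4796 0.0548 0.069 ]
fixFR [ 0.5068 -0.1461  0.069 ]
footFL [0.4521 0.1389 0.012 ]
footFR [0.4605 0.0716 0.012 ]
footBL [0.6519 0.1685 0.012 ]
padtop [0.4905 0.1097 0.15  ]
lidL [0.6303 0.0818 0.2371] [np.float64(0.0028429899906663144), np.float64(0.0028429899906663976)]
lidR [ 0.6647 -0.1241  0.2346] [np.float64(0.00164702914348001), np.float64(0.0016470291434798892)]
pad [0.4894 0.1105 0.1501] [np.float64(0.001347873622143008), np.float64(0.0013478736221431953)]
tab [ 0.6429 -0.0217  0.2586] [np.float64(0.00037365023175722626), np.float64(0.00037365023175718316)]
```

play_rows --series '[0.09,0.1,0.06,0,0,-0.021,0,0.09,0.1,0.06,0,0,-0.021,0,0.09,0.1,0.06,0,0,-0.021,0,0.09,0.1,0.06,0,0,-0.021,0,0.09,0.1,0.06,0,0,-0.021,0,0.09,0.1,0.06,0,0,-0.021,0,0.09,0.1,0.06,0,0,-0.021,0,0.09,0.1,0.06,0,0,-0.021,0]'

```text
t: 0.77
eef_pos: [0.424, -0.3742, 0.3261]
ee_rot: [[0.989, 0.146, -0.0], [0.146, -0.989, 0.0], [-0.0, -0.0, -1.0]]
ft_force: [0.4, -0.1, -1.2]
gripper_width: 0.0444
finger_force: 0.0
```

play_rows --series '[0.1,0.11,0,0,0,0,0,0.1,0.11,0,0,0,0,0,0.1,0.11,0,0,0,0,0,0.1,0.11,0,0,0,0,0,0.1,0.11,0,0,0,0,0,0.1,0.11,0,0,0,0,0,0.1,0.11,0,0,0,0,0,0.1,0.11,0,0,0,0,0]'

```text
t: 1.43
eef_pos: [0.6241, -0.1542, 0.3252]
ee_rot: [[0.989, 0.147, -0.0], [0.147, -0.989, 0.0], [-0.0, -0.0, -1.0]]
ft_force: [0.1, -0.6, -0.0]
gripper_width: 0.0002
finger_force: 0.0
```

play_rows --series '[0.09,0.12,0,0,0,0,0,0.09,0.12,0,0,0,0,0,0.09,0.12,0,0,0,0,0,0.09,0.12,0,0,0,0,0,0,0.08,0,0,0,0,0,0,0,0,0,0,0,0]'

```text
t: 1.93
eef_pos: [0.7136, -0.0096, 0.324]
ee_rot: [[0.988, 0.153, -0.002], [0.153, -0.988, 0.003], [-0.001, -0.003, -1.0]]
ft_force: [0.1, 0.9, 0.2]
gripper_width: 0.0005
finger_force: 0.0
```

```bash
python3 - <<'E'
from plant import r
import cv2
a=r.snapshot("scene")[120:330,210:400]
b=r.snapshot("wrist")
cv2.imwrite("pics/c.png",cv2.hconcat([cv2.resize(a,(380,420)),cv2.resize(b,(420,420))]))
s=r.state();print(s["t"],s["eef_pos"])
E
```

```text
2.0333 [ 0.71312385 -0.01495554  0.32478316]
```

View pics/c.png

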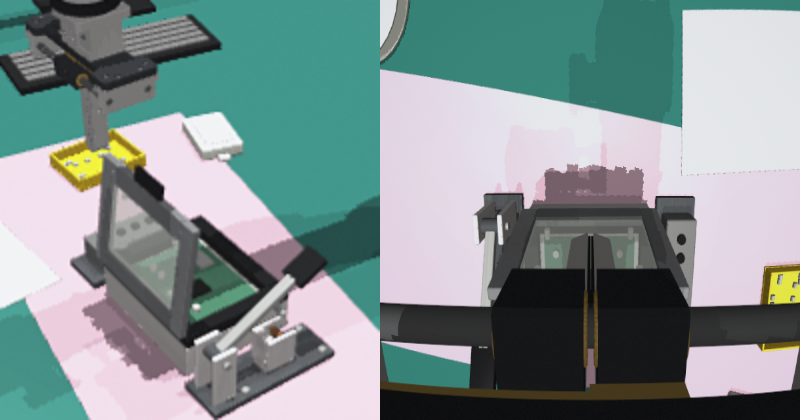

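The gripper hangs clear behind the lid, roughly centred on it in y. Next I descend and creep forward until I feel contact.

play_rows --series '[0,0,-0.13,0,0,0,0,0,0,-0.13,0,0,0,0,0,0,-0.14,0,0,0,0,-0.03,-0.005,0,0,0,0,0,-0.03,-0.005,0,0,0,0,0,-0.02,-0.003,0,0,0,0,0]'

```text
t: 2.53
eef_pos: [0.693, -0.02, 0.2279]
ee_rot: [[0.989, 0.146, 0.002], [0.146, -0.989, -0.0], [0.002, 0.001, -1.0]]
ft_force: [0.5, -0.6, 0.7]
gripper_width: 0.0007
finger_force: 0.0
```

play_rows --series '[-0.02,-0.003,0,0,0,0,0,-0.02,-0.003,0,0,0,0,0,-0.02,-0.003,0,0,0,0,0,-0.02,-0.003,0,0,0,0,0]'

```text
t: 2.87
eef_pos: [0.673, -0.022, 0.2264]
ee_rot: [[0.989, 0.147, 0.001], [0.147, -0.989, -0.0], [0.001, 0.0, -1.0]]
ft_force: [0.8, -0.3, 0.9]
gripper_width: 0.0006
finger_force: 0.0
```

```bash
python3 - <<'E'
import numpy as np
th=np.linspace(1.5,0.1,26);c=.012+.008*np.sin(th);R=.148
x=-R*np.cos(th)+c*np.sin(th); z=.07+R*np.sin(th)+c*np.cos(th)
for i in range(26):print(i,np.round(th[i],2),np.round([.662+x[i]*.989,-.0216+x[i]*.146,z[i]],4),np.round([(x[i]-x[i-1])*4*.989,(x[i]-x[i-1])*4*.146,(z[i]-z[i-1])*4],3) if i else '')
E
```

```text
0 1.5 [ 0.6714 -0.0202  0.219 ] 
1 1.44 [ 0.663  -0.0214  0.2193] [-0.033 -0.005  0.001]
2 1.39 [ 0.6547 -0.0227  0.2191] [-0.033 -0.005 -0.001]
3 1.33 [ 0.6464 -0.0239  0.2185] [-0.033 -0.005 -0.003]
4 1.28 [ 0.6381 -0.0251  0.2173] [-0.033 -0.005 -0.005]
5 1.22 [ 0.6298 -0.0264  0.2157] [-0.033 -0.005 -0.007]
6 1.16 [ 0.6217 -0.0276  0.2136] [-0.033 -0.005 -0.008]
7 1.11 [ 0.6136 -0.0287  0.211 ] [-0.032 -0.005 -0.01 ]
8 1.05 [ 0.6057 -0.0299  0.2079] [-0.032 -0.005 -0.012]
9 1.0 [ 0.598  -0.0311  0.2044] [-0.031 -0.005 -0.014]
10 0.94 [ 0.5904 -0.0322  0.2004] [-0.03  -0.004 -0.016]
11 0.88 [ 0.5831 -0.0332  0.196 ] [-0.029 -0.004 -0.018]
12 0.83 [ 0.576  -0.0343  0.1911] [-0.028 -0.004 -0.019]
13 0.77 [ 0.5693 -0.0353  0.1858] [-0.027 -0.004 -0.021]
14 0.72 [ 0.5628 -0.0362  0.1802] [-0.026 -0.004 -0.023]
15 0.66 [ 0.5566 -0.0372  0.1741] [-0.025 -0.004 -0.024]
16 0.6 [ 0.5508 -0.038   0.1677] [-0.023 -0.003 -0.026]
17 0.55 [ 0.5454 -0.0388  0.1609] [-0.022 -0.003 -0.027]
18 0.49 [ 0.5404 -0.0396  0.1538] [-0.02  -0.003 -0.028]
19 0.44 [ 0.5357 -0.0402  0.1464] [-0.018 -0.003 -0.03 ]
20 0.38 [ 0.5316 -0.0409  0.1388] [-0.017 -0.002 -0.031]
21 0.32 [ 0.5278 -0.0414  0.1309] [-0.015 -0.002 -0.032]
22 0.27 [ 0.5246 -0.0419  0.1228] [-0.013 -0.002 -0.032]
23 0.21 [ 0.5218 -0.0423  0.1145] [-0.011 -0.002 -0.033]
24 0.16 [ 0.5194 -0.0426  0.1061] [-0.009 -0.001 -0.034]
25 0.1 [ 0.5176 -0.0429  0.0975] [-0.007 -0.001 -0.034]
```

Present z is 0.226, against 0.219 for the arc, so I lose 7 mm over the first rows.

play_rows --series '[-0.033,-0.005,-0.008,0,0,0,0,-0.033,-0.005,-0.008,0,0,0,0,-0.033,-0.005,-0.01,0,0,0,0,-0.033,-0.005,-0.01,0,0,0,0,-0.033,-0.005,-0.007,0,0,0,0,-0.033,-0.005,-0.008,0,0,0,0,-0.032,-0.005,-0.01,0,0,0,0,-0.032,-0.005,-0.012,0,0,0,0]'

```text
t: 3.53
eef_pos: [0.6072, -0.032, 0.2071]
ee_rot: [[0.989, 0.147, 0.0], [0.147, -0.989, 0.0], [0.0, -0.0, -1.0]]
ft_force: [2.4, 0.6, -1.5]
gripper_width: 0.0004
finger_force: 1.3
```

play_rows --series '[-0.031,-0.005,-0.014,0,0,0,0,-0.03,-0.004,-0.016,0,0,0,0,-0.029,-0.004,-0.018,0,0,0,0,-0.028,-0.004,-0.019,0,0,0,0,-0.027,-0.004,-0.021,0,0,0,0,-0.026,-0.004,-0.023,0,0,0,0,-0.025,-0.004,-0.024,0,0,0,0,-0.023,-0.003,-0.026,0,0,0,0]'

```text
t: 4.2
eef_pos: [0.5524, -0.0401, 0.1664]
ee_rot: [[0.989, 0.147, -0.0], [0.147, -0.989, 0.0], [-0.0, -0.0, -1.0]]
ft_force: [3.0, -0.1, 0.2]
gripper_width: 0.0006
finger_force: 1.0
```

```bash
python3 - <<'E'
from plant import r
import cv2
a=r.snapshot("scene")[120:330,210:400]
cv2.imwrite("pics/d.png",cv2.resize(a,(570,600)))
E
```

```text
(no output)
```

View pics/d.png

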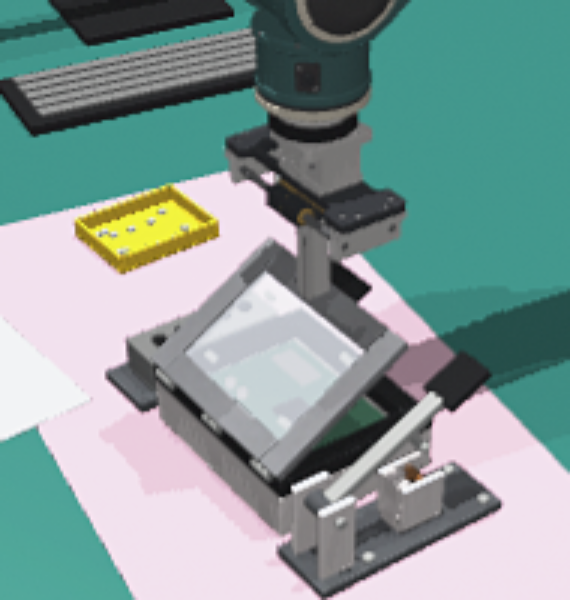

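The lid is following at about 35°, with the fingertip on its frame bar at about (315,290). I'll continue the arc.

play_rows --series '[-0.022,-0.003,-0.027,0,0,0,0,-0.02,-0.003,-0.028,0,0,0,0,-0.018,-0.003,-0.03,0,0,0,0,-0.017,-0.002,-0.031,0,0,0,0,-0.015,-0.002,-0.032,0,0,0,0,-0.013,-0.002,-0.032,0,0,0,0,-0.011,-0.002,-0.033,0,0,0,0,-0.009,-0.001,-0.034,0,0,0,0]'

```text
t: 4.92
eef_pos: [0.5214, -0.0445, 0.1043]
ee_rot: [[0.989, 0.147, -0.0], [0.147, -0.989, 0.0], [-0.0, -0.0, -1.0]]
ft_force: [2.0, 0.3, 1.7]
gripper_width: 0.0004
finger_force: 0.9
```

play_rows --series '[-0.007,-0.001,-0.025,0,0,0,0,0,0,-0.02,0,0,0,0,0,0,-0.015,0,0,0,0,0,0,-0.015,0,0,0,0,0,0,-0.01,0,0,0,0,0,0,0,0,0,0,0]'

```text
t: 5.42
eef_pos: [0.5199, -0.0447, 0.0835]
ee_rot: [[0.989, 0.147, -0.001], [0.147, -0.989, 0.0], [-0.001, -0.0, -1.0]]
ft_force: [0.4, -0.4, 0.4]
gripper_width: 0.0002
finger_force: 0.0
```

play_rows --series '[0,0,-0.006,0,0,0,0,0,0,-0.006,0,0,0,0,0,0,0,0,0,0,0]'

```text
t: 5.67
eef_pos: [0.5204, -0.0447, 0.0824]
ee_rot: [[0.989, 0.147, 0.001], [0.147, -0.989, -0.0], [0.001, 0.0, -1.0]]
ft_force: [-10.7, 0.8, 29.5]
gripper_width: 0.0005
finger_force: 14.7
```

play_rows --series '[0,0,0.14,0,0,0,0,0,0,0.14,0,0,0,0,0,0,0.14,0,0,0,0,0,0,0.12,0,0,0,0,-0.03,0.15,0,0,0,0,0,-0.03,0.15,0,0,0,0,0,-0.03,0.15,0,0,0,0,0,-0.03,0.15,0,0,0,0,0]'

```text
t: 6.33
eef_pos: [0.4896, 0.1068, 0.2164]
ee_rot: [[0.989, 0.147, 0.001], [0.147, -0.989, 0.0], [0.001, 0.0, -1.0]]
ft_force: [-0.2, -0.2, 0.1]
gripper_width: 0.0006
finger_force: 0.0
```

play_rows --series '[0,0.02,0,0,0,0,0,0,0,0,0,0,0,0]'

```text
t: 6.5
eef_pos: [0.4897, 0.1127, 0.2162]
ee_rot: [[0.988, 0.151, 0.001], [0.151, -0.988, 0.001], [0.001, -0.0, -1.0]]
ft_force: [0.4, -0.2, 1.3]
gripper_width: 0.0005
finger_force: 0.0
```

```bash
python3 - <<'E'
from plant import r
import cv2
a=r.snapshot("scene")[120:330,210:400]
b=r.snapshot("top")[190:295,250:400]
cv2.imwrite("pics/e.png",cv2.hconcat([cv2.resize(a,(380,420)),cv2.resize(b,(420,420))]))
s=r.state();print(s["t"],s["eef_pos"],s["ft_force"])
E
```

```text
6.6 [0.49029367 0.10944273 0.21594549] [ 0.17545478 -0.35341303 -0.31759989]
```

View pics/e.png

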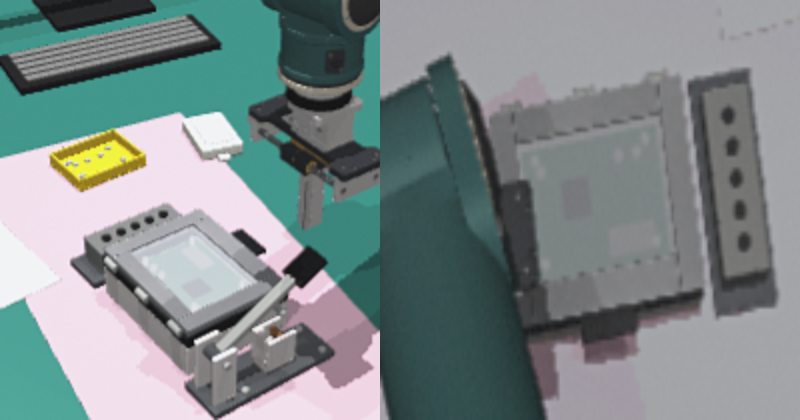

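The lid lies flat and closed, and the finger is above the lever pad. Next I descend to the pad.

play_rows --series '[0,0,-0.1,0,0,0,0,0,0,-0.08,0,0,0,0,0,0,-0.02,0,0,0,0,0,0,-0.02,0,0,0,0,0,0,-0.02,0,0,0,0]'

```text
t: 7.02
eef_pos: [0.4907, 0.1095, 0.1564]
ee_rot: [[0.989, 0.146, 0.001], [0.146, -0.989, 0.0], [0.001, 0.0, -1.0]]
ft_force: [0.3, 1.0, 2.8]
gripper_width: 0.0004
finger_force: 1.0
```

play_rows --series '[-0.004,-0.001,-0.016,0,0,0,0,-0.004,-0.001,-0.016,0,0,0,0,-0.004,-0.001,-0.016,0,0,0,0,-0.004,-0.001,-0.016,0,0,0,0]'

```text
t: 7.35
eef_pos: [0.4861, 0.1093, 0.1399]
ee_rot: [[0.989, 0.147, 0.0], [0.147, -0.989, 0.0], [0.0, -0.0, -1.0]]
ft_force: [-0.1, -1.0, 3.1]
gripper_width: 0.0005
finger_force: 1.2
```

play_rows --series '[-0.004,-0.001,-0.016,0,0,0,0,-0.004,-0.001,-0.016,0,0,0,0,-0.004,-0.001,-0.016,0,0,0,0,-0.004,0,-0.016,0,0,0,0,-0.003,0,-0.016,0,0,0,0,-0.003,0,-0.012,0,0,0,0]'

```text
t: 7.85
eef_pos: [0.4804, 0.1085, 0.1165]
ee_rot: [[0.989, 0.147, -0.0], [0.147, -0.989, -0.0], [-0.0, 0.0, -1.0]]
ft_force: [-0.7, -1.2, 7.8]
gripper_width: 0.0006
finger_force: 3.9
```

play_rows --series '[-0.002,0,-0.01,0,0,0,0,-0.002,0,-0.01,0,0,0,0]'

```text
t: 8.02
eef_pos: [0.4794, 0.1083, 0.1118]
ee_rot: [[0.989, 0.147, -0.0], [0.147, -0.989, -0.0], [-0.0, 0.0, -1.0]]
ft_force: [-3.4, -2.9, 8.8]
gripper_width: 0.0004
finger_force: 3.9
```

play_rows --series '[-0.002,0,-0.01,0,0,0,0,-0.001,0,-0.008,0,0,0,0]'

```text
t: 8.18
eef_pos: [0.4786, 0.1083, 0.1072]
ee_rot: [[0.989, 0.147, -0.0], [0.147, -0.989, -0.0], [-0.0, 0.0, -1.0]]
ft_force: [-2.6, -2.4, 6.9]
gripper_width: 0.0005
finger_force: 3.0
```

play_rows --series '[-0.001,0,-0.008,0,0,0,0,-0.001,0,-0.008,0,0,0,0]'

```text
t: 8.35
eef_pos: [0.4782, 0.1084, 0.1032]
ee_rot: [[0.989, 0.147, -0.0], [0.147, -0.989, -0.0], [-0.0, 0.0, -1.0]]
ft_force: [-1.8, -2.1, 5.4]
gripper_width: 0.0007
finger_force: 2.3
```

play_rows --series '[-0.001,0,-0.008,0,0,0,0,-0.001,0,-0.006,0,0,0,0]'

```text
t: 8.52
eef_pos: [0.4777, 0.1084, 0.0996]
ee_rot: [[0.989, 0.147, -0.0], [0.147, -0.989, -0.0], [-0.0, 0.0, -1.0]]
ft_force: [-1.5, -1.8, 4.1]
gripper_width: 0.0007
finger_force: 1.7
```

play_rows --series '[0,0,-0.006,0,0,0,0,0,0,-0.006,0,0,0,0]'

```text
t: 8.68
eef_pos: [0.4777, 0.1086, 0.0967]
ee_rot: [[0.989, 0.147, -0.0], [0.147, -0.989, 0.0], [-0.0, -0.0, -1.0]]
ft_force: [-1.2, -1.0, 2.6]
gripper_width: 0.0007
finger_force: 1.2
```

play_rows --series '[0,0,-0.004,0,0,0,0,0,0,-0.004,0,0,0,0]'

```text
t: 8.85
eef_pos: [0.4777, 0.1086, 0.0948]
ee_rot: [[0.989, 0.147, -0.0], [0.147, -0.989, 0.0], [-0.0, -0.0, -1.0]]
ft_force: [-1.9, -0.4, 0.6]
gripper_width: 0.0002
finger_force: 0.7
```

play_rows --series '[0,0,-0.004,0,0,0,0,0,0,-0.004,0,0,0,0]'

```text
t: 9.02
eef_pos: [0.4778, 0.1087, 0.0928]
ee_rot: [[0.989, 0.147, 0.0], [0.147, -0.989, 0.0], [0.0, -0.0, -1.0]]
ft_force: [-0.6, 0.3, -0.4]
gripper_width: 0.0004
finger_force: 0.1
```

play_rows --series '[0,0,-0.004,0,0,0,0,0,0,-0.003,0,0,0,0]'

```text
t: 9.18
eef_pos: [0.4778, 0.1086, 0.091]
ee_rot: [[0.989, 0.147, -0.0], [0.147, -0.989, 0.0], [0.0, -0.0, -1.0]]
ft_force: [0.1, -0.2, 0.3]
gripper_width: 0.0005
finger_force: 0.0
```

play_rows --series '[0,0,-0.004,0,0,0,0,0,0,-0.003,0,0,0,0]'

```text
t: 9.35
eef_pos: [0.4778, 0.1086, 0.0893]
ee_rot: [[0.989, 0.147, -0.0], [0.147, -0.989, 0.0], [-0.0, -0.0, -1.0]]
ft_force: [-0.6, 0.6, 0.1]
gripper_width: 0.0007
finger_force: 0.0
```

play_rows --series '[0,0,-0.004,0,0,0,0,0,0,-0.003,0,0,0,0]'

```text
t: 9.52
eef_pos: [0.4778, 0.1086, 0.0877]
ee_rot: [[0.989, 0.147, 0.0], [0.147, -0.989, 0.0], [0.0, -0.0, -1.0]]
ft_force: [-1.2, -1.0, 4.4]
gripper_width: 0.0003
finger_force: 2.1
```

play_rows --series '[0,0,-0.004,0,0,0,0,0,0,-0.002,0,0,0,0]'

```text
t: 9.68
eef_pos: [0.4777, 0.1086, 0.0861]
ee_rot: [[0.989, 0.147, -0.0], [0.147, -0.989, 0.0], [-0.0, -0.0, -1.0]]
ft_force: [-1.9, 0.3, 4.8]
gripper_width: 0.0006
finger_force: 2.2
```

The push fell to zero and then came back as plain spring force, which fits the catch having snapped over. I'll lift off and check.

play_rows --series '[0,0,0.02,0,0,0,0,0,0,0.08,0,0,0,0,0,0,0.14,0,0,0,0,0,0,0.14,0,0,0,0,-0.06,0,0.12,0,0,0,0,-0.06,0,0.1,0,0,0,0,0,0,0,0,0,0,0]'

```text
t: 10.27
eef_pos: [0.4478, 0.1094, 0.241]
ee_rot: [[0.989, 0.148, 0.006], [0.148, -0.989, 0.001], [0.006, 0.0, -1.0]]
ft_force: [0.6, -0.4, 1.1]
gripper_width: 0.0007
finger_force: 0.0
```

```bash
python3 - <<'E'
from plant import r
import cv2
a=r.snapshot("scene")[150:340,210:400]
cv2.imwrite("pics/f.png",cv2.resize(a,(600,600),interpolation=cv2.INTER_CUBIC))
s=r.state();print(s["t"],s["eef_pos"],s["ft_force"])
E
```

```text
10.3167 [0.44810245 0.10887238 0.23873671] [ 1.03367005 -0.92967422 -0.39284255]
```

View pics/f.png

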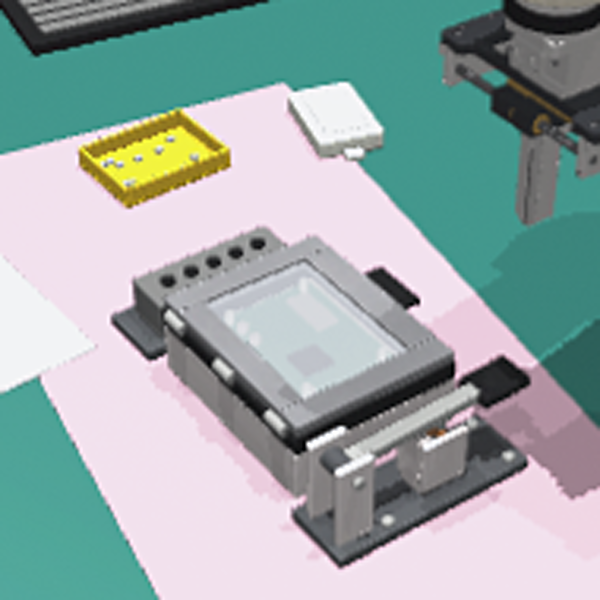

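The lid is flat. The lever stays near level by itself, with its pad at about (500,382), and the bystanders haven't moved. Touch heights put the lever at about 0.45 rad, so I'm handing the job in.

```bash
python3 -c "
from h import *
p=plane('scene',(210+500*190/600,150+382*190/600),.0885);print(p)
print(r.finish_job())"
```

```text
[0.47105462 0.11777805 0.0885    ]
the job is handed in; nothing more can be done
None
```

The lid is closed flat and the lever is held down by its catch at about 0.45 rad (estimated from touch heights). The arm is clear and the job is handed in, but `finish_job()` returned no verdict.

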